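# Key and press the chopper lid

## Task

Close the chopper: with a fingertip, push the blue wing round to turn the lid until its notch meets the red pin, then press the lid down level until it is fully seated, flush with the steel rim, and finish while still holding it pressed down with the fingers, because its spring lifts it when let go. Do not lift the lid out of the bowl, and leave everything else on the worktop where it is.

Things in the scene. Friction and masses are not known exactly. Their poses are not given: they have to be found in the camera images.
- chopper: Small kitchen chopper, fixed to the worktop: white base 176 mm across, round steel bowl, rim 104 mm high and 153 mm wide inside. On its +x side a black handle reaches 126 mm from the middle, and a red tab (107 mm high) crosses the rim. Origin: middle of its underside, on the worktop; z up.
- pin (a point): Middle of the top of the red pin inside the bowl's rim, right inside the red tab, 68 mm from the bowl's axis on the chopper's +x axis, 98 mm above the worktop. The pin is 14 mm long radially, 10 mm wide, and stands 8 mm up from the ledge. The lid hides it until the notch comes over it.
- lid: Loose white lid of the chopper, a disc 144 mm across and 14 mm thick, 175 to 325 g, lying in the mouth of the bowl, centred by a spindle under its middle with 1.5 mm play; it turns either way and stays where left. Origin: centre of its underside; z up, x towards the notch. A red line on its top points at the notch.
- lid_top (a point): Centre of the lid's flat top face: 114 mm above the worktop at rest on the sprung seal, 104 mm (flush with the steel rim) when seated. Here stands a grey round press pad, 34 mm across, 14 mm high above the top face.
- notch (a point): Middle of the lid's notch, on its underside, 68 mm from the lid's centre along the lid's +x. The notch is an opening through the lid's rim, 18 mm wide, from the edge inwards to 56 mm from the centre. It passes over the 10 mm pin if turned to within about 0.05 rad.
- wing (a point): Middle of the top of the blue finger wing on the lid, directly opposite the notch, 53 mm from the lid's centre: an upright radial bar 12 mm thick, 20 mm high above the lid's top face, from 40 to 66 mm from the lid's axis.
- seal (a joint): How far the black sprung seal under the lid is pressed down, m: 0 at rest, 0.010 with the lid seated on its hard ledge. The spring pushes up with 6 N at rest and 10 N when seated; 6 to 8 N on the pad seats the lid, and it springs back when let go. With the notch off the pin the lid goes only 2 mm down, then tips on the pin.
- mug: Bystander, to be left alone: blue mug, 80 mm across, 90 tall. Origin: centre of its underside.
- spice_jar: Bystander, to be left alone: amber spice jar with red cap, 48 mm across, 85 tall. Origin: centre of its underside.
- salt_mill: Bystander, to be left alone: turned wooden salt mill, 54 mm across, 130 tall. Origin: centre of its underside.
- bowl: Bystander, to be left alone: white bowl, 130 mm across, 55 tall. Origin: centre of its underside.
- spoon: Bystander, to be left alone: wooden spoon, 240 mm long, lying flat along its x axis. Origin: centre of its underside.
- oil: Bystander, to be left alone: green oil bottle, 60 mm across, 190 tall. Origin: centre of its underside.
- tub: Bystander, to be left alone: yellow open tub, 80 x 110 x 50 mm. Origin: centre of its underside.

How it is judged:
On the way:
1. the lid is turned so that its notch is over the pin (horizontal distance between notch and pin below 0.006 m), for 0.1 s.
At the end, for the whole second after the job is handed in: The notch is within 7 mm of the pin, the lid level within 0.04 rad and its top no more than 1.5 mm proud of the rim (seal pressed at least 8.5 mm), and the fingers hold it down with more than 1.5 N through the last second (value of joint seal above 0.0085 m and z of lid_top in the frame of chopper below 0.1055 m and horizontal distance between notch and pin below 0.007 m and angle between lid_top's own z axis and vertical below 0.04 rad and contact force between the fingers and lid above 1.5 N); the arm keeps its last pose, push and grip.
It fails at once if the lid is lifted or carried: raised more than 12 mm above its rest height (z of lid_top in the frame of chopper above 0.126 m).
It fails at once if the lid is tipped up or comes out of the bowl (angle between lid_top's own z axis and vertical above 0.3 rad or horizontal distance between lid_top and chopper above 0.015 m).
It fails at once if another thing on the worktop is shoved more than 30 mm or knocked over (distance of any of mug, spice_jar, salt_mill, bowl, spoon, oil, tub from where it was at the start of the episode above 0.03 m or angle between any of mug, spice_jar, salt_mill, bowl, spoon, oil, tub's own z axis and vertical above 0.5 rad).
It also fails if it takes over 56 s, if anything falls off the work surface, if the arm or the gripper's body presses on something with over 40 N, if the wrist force passes 120 N, or if a joint passes its speed limit or range.

## Robot

A 6-joint arm with a two-finger parallel gripper is mounted at the origin on the work surface. World frame = base frame: x ahead of the robot, y to its left, z up, the work surface at z = 0. Lengths are in m, angles in rad, forces in N, time in s.
With the tool pointing down it reaches from about 0.375 to 0.9 m from the base axis. Payload 3.1 kg.
Tool frame: the origin (TCP) lies between the finger pads; the fingertips stand 22 mm ahead of it and the grasp point (between the pads) lies 3 mm ahead of it; z points along the fingers, y is the line along which they close (so a half turn about z gives the same grasp; the last joint's range is limited). The gripper opens to 87 mm and grips with 3 to 60 N. Pads are 19 mm wide; open, the fingers measure 117 mm over their backs; the gripper's body (75 mm by 190 mm) begins 51 mm behind the grasp point.
Start: joints at [-1.28, 0.527, 1.433, -0, 1.181, -0.178], TCP at [0.283, -0.557, 0.245] pointing down, gripper open.
Joint ranges: [-3.08, 3.08], [-0.75, 2.2], [0.22, 2.44], [-1.43, 4.57], [0, 2.65], [-2.85, 2.85]. Speed limits (rad/s): [2.79, 2.79, 3.14, 3.14, 3.14, 3.14].

## Interface

Orientations are given as a unit quaternion [x, y, z, w].
In Python, from rig import get_obs, camera, get_calibration, hand_in, cut_out gives the robot as it stands.
- The arm moves only by the shell command python3 -m inch 'ROWS' [OPENING] [FORCE]. ROWS is JSON, one flat list of numbers, 6 for each row, row after row: the shift along the tool's x, y, z scaled (see below), then the turn, a rotation vector about the tool's x, y, z scaled (see below). A call has 1 to 20 rows; each row is the pose to reach, as a shift and turn from the pose commanded when the call began, along the tool's axes at that moment; what a row does not reach only later rows make up. The controller multiplies each number of a shift by 0.08 m and each number of a turn by 90 degrees. A row lasts 1/12 s, in which the tool goes at most 41.7 mm and 7.16 degrees, less where a joint would pass 70% of its speed; a pose out of reach is approached as far as the arm can. A call with a number of a shift or a turn outside -1 to 1 is refused whole. A call with a gripper value outside its range is refused whole. OPENING is the finger opening in mm, from 0 to 87, set as the call begins (- or left out, the last holds). The fingers move at their own pace and stop on an object; FORCE is the grip in N (left out, the last holds). Time passes only in rows, so rows that repeat a pose let the fingers close. It gives the time, the measured TCP pose, the force, the opening and the grip force at its end, in the units of the state.
- get_obs(): the state, without advancing time (a new reading comes with each control period).
- camera(name): name is "scene" or "side" or "wrist"; returns the picture (384x512x3 uint8, red, green, blue); there is no depth.
- get_calibration(name): a dict with "vertical_fov" (degrees; the focal length in pixels is half the picture's height over the tangent of half this angle, whatever the lens; pixels are square), "cx", "cy" (the principal point, pixels), "T" (4x4, takes a point from camera to world coordinates). Camera axes: x right, y down, z forward; pixel columns grow to the right and rows downward; lengths in m; the calibration is good to about 2 mm. The wrist camera is an equidistant fisheye: a pixel r from the principal point sees the ray r / f radians off the axis. A picture is of the moment at which its call begins: read the wrist's pose just before it. get_calibration takes no time and is no camera call; for the wrist camera it gives the pose at the moment of the call.
- hand_in(): hands the job in; it is judged then, once.
Trained networks look in the newest picture that a camera, given by its name, has taken for a name from the list of things; names that differ only in an ending like _2 or _b are one class to them, and where a whole thing is asked for, a point or a joint stands for the part that bears it (a point fixed in the world has none). Each returns a list of dicts, best first, with "conf" (0 to 1); they miss things now and then, are a little off and sometimes report something else, mostly with a low value. They report only what shows in the picture. A call takes as long as a camera call.
- cut_out(camera, thing): "region" (384x512 bool, what is visible of it) and "bbox" ([left, top, right, bottom] in pixels, round what is visible of it).
The state is a dict: "time": time; "q": joint angles; "joint_velocities": joint speeds; "joint_torque": joint torques, N m; "position": TCP position; "tool_rot": TCP orientation; "ft_force": force on the tool from outside, world axes, zero at the start; "moment": the same for the moment, N m; "grip_width": finger opening in m; "grip_force": force on a finger pad.
Only numpy, scipy, OpenCV 4.12 (cv2) and the standard library are available. Lean on these libraries where they do the work, as an engineer would, in place of code of your own. Each camera call takes 0.05 s, during which the arm holds its last target. There are 200 camera calls.

## Working session

There is one attempt and no reset: what is moved stays moved. The work goes in short steps, Python scripts to look and compute and a shell command to move; the robot and the scene stay as the last step left them, time stands still between calls to the robot, and variables do not carry over. Pictures are saved under pics/ and viewed, at most 10 in all, crops included, and the job is handed in when it is done.

```bash
mkdir -p pics
cat > h.py <<'E'
import numpy as np, cv2
from rig import *
from scipy.spatial.transform import Rotation as R
def ray(c,u,v):
    T=np.array(c["T"]);f=192/np.tan(np.radians(c["vertical_fov"])/2)
    x,y=(u-c["cx"]),(v-c["cy"])
    if c.get("fish"):
        r=np.hypot(x,y);t=r/f;d=np.array([x/r*np.sin(t),y/r*np.sin(t),np.cos(t)]) if r>0 else np.array([0,0,1.])
    else: d=np.array([x/f,y/f,1.])
    return T[:3,3],T[:3,:3]@d
def atz(c,u,v,z):
    o,d=ray(c,u,v);return o+d*(z-o[2])/d[2]
def cen(n,thing):
    L=cut_out(n,thing)
    if not L: return None
    m=L[0]["region"];ys,xs=np.nonzero(m)
    return L[0]["conf"],xs.mean(),ys.mean(),L[0]["bbox"],len(xs)
E
cat > a.py <<'E'
from h import *
ims=[]
for n in ["scene","side"]:
    im=camera(n);ims.append(im);c=get_calibration(n)
    print(n,np.round(np.array(c["T"])[:3,3],2))
    for t,z in [("lid",.114),("wing",.134),("lid_top",.128),("notch",.114),("chopper",.1),("mug",.045),("spice_jar",.04),("salt_mill",.06),("bowl",.03),("spoon",.01),("oil",.09),("tub",.025)]:
        r=cen(n,t)
        if r: print(t,round(r[0],2),np.round(r[1:3]),r[3],r[4],np.round(atz(c,r[1],r[2],z),3))
cv2.imwrite("pics/a.png",cv2.resize(np.vstack(ims)[:,:,::-1],(400,600)))
for n,i in zip("ab",ims): cv2.imwrite(f"pics/{n}0.png",cv2.resize(i[:,:,::-1],(800,600)))
E
python3 a.py
```

```text
scene [1.27 0.35 1.24]
wing 0.81 [246. 192.] [223.6, 174.6, 266.5, 210.7] 1020 [ 0.538 -0.035  0.134]
lid_top 0.73 [247. 192.] [229.0, 176.1, 268.2, 208.2] 1039 [ 0.533 -0.034  0.128]
chopper 0.55 [247. 212.] [225.4, 183.2, 270.1, 230.5] 836 [ 0.595 -0.002  0.1  ]
mug 0.56 [300. 195.] [288.1, 178.2, 311.5, 212.3] 560 [0.402 0.126 0.045]
spice_jar 0.47 [201. 192.] [196.3, 179.3, 209.6, 204.6] 233 [ 0.555 -0.225  0.04 ]
salt_mill 0.69 [181. 231.] [171.8, 218.3, 190.7, 248.3] 317 [ 0.749 -0.189  0.06 ]
bowl 0.74 [387. 205.] [368.8, 192.3, 407.2, 220.8] 798 [0.285 0.44  0.03 ]
spoon 0.75 [163. 173.] [144.9, 151.1, 181.0, 193.9] 223 [ 0.525 -0.427  0.01 ]
oil 0.92 [227. 253.] [217.6, 232.0, 237.9, 274.7] 526 [0.765 0.007 0.09 ]
tub 0.72 [267. 278.] [247.3, 255.6, 285.8, 298.2] 970 [0.76  0.156 0.025]
side [-0.    0.82  0.83]
lid 0.56 [263. 185.] [239.7, 164.9, 285.0, 201.4] 1259 [ 0.518 -0.036  0.114]
wing 0.88 [263. 185.] [238.0, 166.9, 287.1, 200.6] 1255 [ 0.502 -0.011  0.134]
lid_top 0.61 [263. 185.] [238.3, 167.6, 289.1, 201.6] 1313 [ 0.506 -0.019  0.128]
notch 0.89 [263. 184.] [237.8, 168.2, 288.2, 199.3] 1261 [ 0.518 -0.038  0.114]
chopper 0.66 [259. 209.] [224.3, 181.6, 294.0, 229.0] 1804 [0.477 0.05  0.1  ]
mug 0.88 [269. 248.] [252.1, 223.1, 297.2, 271.6] 1315 [0.405 0.121 0.045]
spice_jar 0.7 [281. 165.] [273.7, 154.0, 286.3, 176.9] 226 [ 0.576 -0.255  0.04 ]
salt_mill 0.83 [228. 155.] [220.1, 135.0, 238.1, 174.8] 501 [ 0.749 -0.192  0.06 ]
bowl 0.69 [233. 358.] [201.7, 327.2, 266.5, 383.3] 2801 [0.312 0.426 0.03 ]
spoon 0.68 [315. 153.] [288.1, 143.9, 343.5, 162.9] 248 [ 0.529 -0.43   0.01 ]
oil 0.63 [189. 176.] [177.7, 141.1, 201.6, 203.0] 889 [0.756 0.011 0.09 ]
```

Run:
```python
import cv2,numpy as np
a=cv2.imread("pics/a0.png");b=cv2.imread("pics/b0.png")
# 800/512=1.5625
def crop(im,u0,v0,w,h):
    s=1.5625;return cv2.resize(im[int(v0*s):int((v0+h)*s),int(u0*s):int((u0+w)*s)],(400,400),interpolation=cv2.INTER_CUBIC)
cv2.imwrite("pics/c.png",np.hstack([crop(a,200,150,100,100),crop(b,210,140,100,100)]))
```

```text
(no output)
```

View pics/c.png

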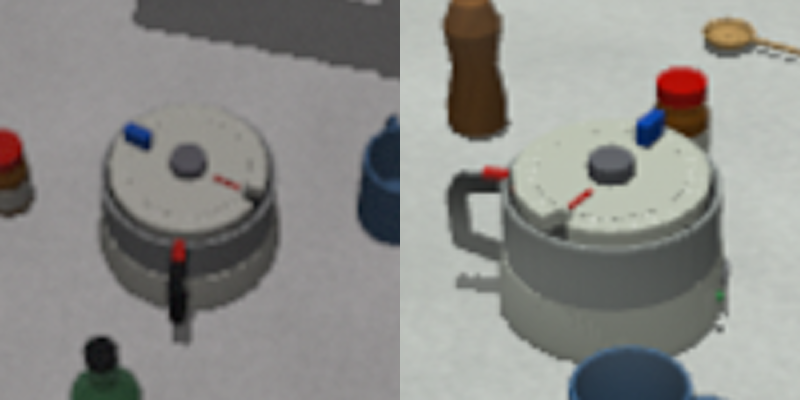

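The scene crop (scale 4) shows the blue wing at about px (234,182), the pad at (247,189), the red line towards the notch at (263,198) and the red tab at (245,212). The side crop shows the wing at (273,170), the pad at (263,179) and the tab at (234,183). The notch is about 90° from the tab.

```bash
cat > b.py <<'E'
from h import *
g=lambda n,u,v,z:np.round(atz(get_calibration(n),u,v,z)[:2],4)
P={}
for n,pad,wing,tab,notch in [("scene",(247,188),(234.5,181.8),(244.8,210.8),(263,198.2)),("side",(262.8,178.3),(272.8,169.5),(234.2,182.8),(248,194.3))]:
    p=g(n,*pad,.128);w=g(n,*wing,.134);t=g(n,*tab,.107);k=g(n,*notch,.114)
    print(n,"pad",p,"wing",w,np.linalg.norm(w-p),"tab",t,np.linalg.norm(t-p),"notch",k,np.linalg.norm(k-p))
    P[n]=(p,w,t,k)
m=np.mean([P[n] for n in P],axis=0);c=m[0]
for nm,q in zip(["wing","tab","notch"],m[1:]): print(nm,q,np.degrees(np.arctan2(*(q-c)[::-1])))
print(c)
o=get_obs();print(o["position"],R.from_quat(o["tool_rot"]).as_matrix().round(3),o["q"])
E
python3 b.py
```

```text
scene pad [ 0.5177 -0.0422] wing [ 0.517  -0.0938] 0.05160474784358508 tab [ 0.5974 -0.0104] 0.0858098479196881 notch [0.5235 0.0254] 0.06784836033390931
side pad [ 0.5227 -0.0461] wing [ 0.5163 -0.0931] 0.04743374326363038 tab [ 0.5993 -0.0094] 0.08493791850522357 notch [0.5284 0.0258] 0.07212558491963861
wing [ 0.51665 -0.09345] -94.11865218071799
tab [ 0.59835 -0.0099 ] 23.66590491460693
notch [0.52595 0.0256 ] 85.28734831021161
[ 0.5202  -0.04415]
[ 0.2829399  -0.55726848  0.24455066] [[ 0.892  0.453 -0.   ]
 [ 0.453 -0.892  0.   ]
 [-0.    -0.    -1.   ]] [-1.27953271e+00  5.27504336e-01  1.43268456e+00 -1.45866037e-05
  1.18140829e+00 -1.78535289e-01]
```

```bash
python3 -m inch '[0.31,-0.2,0,0,0,0,0.62,-0.4,0,0,0,0,0.93,-0.6,0,0,0,0]' 0 20
python3 -m inch '[0.31,-0.2,0,0,0,0,0.62,-0.4,0,0,0,0,0.93,-0.6,0,0,0,0]'
python3 -m inch '[0.31,-0.2,0,0,0,0,0.62,-0.4,0,0,0,0,0.93,-0.6,0,0,0,0]'
python3 -m inch '[0.31,-0.2,0,0,0,0,0.62,-0.4,0,0,0,0,0.93,-0.6,0,0,0,0]'
python3 -m inch '[0.31,-0.2,0,0,0,0,0.62,-0.4,0,0,0,0,0.93,-0.6,0,0,0,0]'
python3 -m inch '[0.31,-0.2,0,0,0,0,0.62,-0.4,0,0,0,0,0.93,-0.6,0,0,0,0]'
python3 -m inch '[0,0,0,0,0,-0.08,0,0,0,0,0,-0.16,0,0,0,0,0,-0.24,0,0,0,0,0,-0.32,0,0,0,0,0,-0.4,0,0,0,0,0,-0.48,0,0,0,0,0,-0.56,0,0,0,0,0,-0.64,0,0,0,0,0,-0.66,0,0,0,0,0,-0.66,0,0,0,0,0,-0.66]'
python3 - <<'E'
from h import *
o=get_obs();im=camera("wrist");c=get_calibration("wrist")
print(o["position"],R.from_quat(o["tool_rot"]).as_matrix().round(3),o["ft_force"],o["q"])
print(c)
cv2.imwrite("pics/w1.png",im[:,:,::-1])
E
```

```text
time: 1.55
position: [0.3277, -0.4802, 0.2444]
tool_rot: [0.973, 0.232, 0.0, -0.0]
ft_force: [0.2, 1.0, 0.7]
grip_width: 0.0745
grip_force: 0.0
time: 1.8
position: [0.3727, -0.4031, 0.2447]
tool_rot: [0.973, 0.233, 0.0, 0.0]
ft_force: [0.5, -0.6, 0.1]
grip_width: 0.0551
grip_force: 0.0
time: 2.05
position: [0.4174, -0.3266, 0.2447]
tool_rot: [0.973, 0.233, 0.0, 0.0]
ft_force: [0.1, -0.2, 0.6]
grip_width: 0.0353
grip_force: 0.0
time: 2.3
position: [0.462, -0.2501, 0.2447]
tool_rot: [0.973, 0.233, 0.0, 0.0]
ft_force: [0.3, -0.9, 0.2]
grip_width: 0.015
grip_force: 0.0
time: 2.55
position: [0.5066, -0.1736, 0.2447]
tool_rot: [0.973, 0.233, 0.0, 0.0]
ft_force: [0.8, -0.6, -0.5]
grip_width: 0.0019
grip_force: 0.0
time: 2.8
position: [0.5512, -0.097, 0.2447]
tool_rot: [0.973, 0.233, 0.0, 0.0]
ft_force: [-0.3, -0.4, -0.8]
grip_width: 0.0005
grip_force: 0.0
time: 3.72
position: [0.5507, -0.0984, 0.2446]
tool_rot: [0.73, 0.684, 0.0, 0.0]
ft_force: [0.3, -0.2, -0.5]
grip_width: 0.0003
grip_force: 0.0
[ 0.55066513 -0.09838723  0.24461784] [[ 0.066  0.998  0.   ]
 [ 0.998 -0.066 -0.   ]
 [-0.     0.    -1.   ]] [ 0.32393503 -0.22242257 -0.47275948] [-3.76571167e-01  4.39029809e-01  1.59919320e+00  1.97034185e-05
  1.10317737e+00 -3.11024653e-01]
{'vertical_fov': 65.70646984690485, 'cx': 254.40670582441123, 'cy': 190.16093427350108, 'T': array([[ 9.97865488e-01, -6.27125253e-02, -1.82100998e-02,
         5.55736681e-01],
       [-6.53028153e-02, -9.58727249e-01, -2.76726586e-01,
        -2.30162570e-02],
       [-1.04295872e-04,  2.77325081e-01, -9.60776139e-01,
         3.85335702e-01],
       [ 0.00000000e+00,  0.00000000e+00,  0.00000000e+00,
         1.00000000e+00]])}
```

View pics/w1.png

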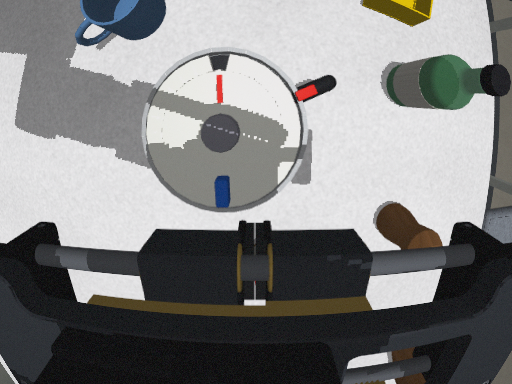

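The wrist view shows the pad at about (220,132), the wing at (222,189), the notch at (219,62), the red tab at (307,91) and the bowl rim circle at about (224,130). The fingertips are closed at about (255,230).

```bash
cat > w.py <<'E'
from h import *
import sys
def measure(im,c):
    c=dict(c,fish=True);g=lambda u,v,z:atz(c,u,v,z)[:2]
    hsv=cv2.cvtColor(im,cv2.COLOR_RGB2HSV);H,S,V=cv2.split(hsv)
    red=(((H<8)|(H>172))&(S>150)&(V>80)).astype(np.uint8)
    blue=((H>105)&(H<130)&(S>150)&(V>40)).astype(np.uint8)
    out={}
    for nm,m in [("red",red),("blue",blue)]:
        n,l,st,ce=cv2.connectedComponentsWithStats(m)
        for i in range(1,n):
            if st[i,4]>20: print(nm,st[i],ce[i].round(1),"z.107",g(*ce[i],.107).round(4),"z.114",g(*ce[i],.114).round(4),"z.134",g(*ce[i],.134).round(4))
if __name__=="__main__":
    c=get_calibration("wrist");im=camera("wrist");measure(im,c)
    cv2.imwrite(sys.argv[1],im[:,:,::-1])
E
python3 w.py pics/w2.png
python3 - <<'E'
from h import *
c=dict(get_calibration("wrist"),fish=True)
for nm,u,v,z in [("pad",220,131.5,.128),("wingtop",222,186,.134),("notch",219.5,62,.114),("tab",307,91,.107),("rimL",143,130,.104),("rimR",304,128,.104),("rimT",222,49,.104),("rimB",226,211,.104)]: print(nm,atz(c,u,v,z).round(4))
E
```

```text
red [217  75   6  28 142] [219.2  88.5] z.107 [ 0.5243 -0.0035] z.114 [ 0.5251 -0.004 ] z.134 [ 0.5274 -0.0054]
red [295  84  23  17 227] [306.1  92.1] z.107 [ 0.6046 -0.0117] z.114 [ 0.6034 -0.012 ] z.134 [ 0.5999 -0.0128]
blue [215 176  15  31 415] [222.2 191.1] z.107 [ 0.5189 -0.1021] z.114 [ 0.5198 -0.1001] z.134 [ 0.5225 -0.0944]
pad [ 0.5245 -0.0424  0.128 ]
wingtop [ 0.5228 -0.0897  0.134 ]
notch [0.5271 0.0205 0.114 ]
tab [ 0.6055 -0.0106  0.107 ]
rimL [ 0.4446 -0.0352  0.104 ]
rimR [ 0.6014 -0.0458  0.104 ]
rimT [0.5292 0.0346 0.104 ]
rimB [ 0.5203 -0.124   0.104 ]
```

```bash
python3 -m inch '[0,0,0.4,0,0,0,0,0,0.8,0,0,0,0,0,0.8,0,0,0]'
python3 -m inch '[0,0,0.25,0,0,0,0,0,0.4,0,0,0,0,0,0.5,0,0,0,0,0,0.52,0,0,0,0,0,0.52,0,0,0]'
python3 - <<'E'
from h import *
o=get_obs();p=o["position"];M=R.from_quat(o["tool_rot"]).as_matrix()
c=np.array([.524,-.043]);r=p[:2]-c
print(p,r,np.hypot(*r),o["ft_force"])
for a in range(0,90,6):
    t=-np.radians(a);Q=np.array([[np.cos(t),-np.sin(t)],[np.sin(t),np.cos(t)]])
    d=np.append(Q@r-r,0);print(a,(M.T@d/.08).round(2),round(a/90,3))
E
```

```text
time: 4.07
position: [0.5469, -0.0971, 0.1757]
tool_rot: [0.73, 0.684, -0.002, -0.005]
ft_force: [-0.5, 0.6, -0.5]
grip_width: 0.0008
grip_force: 0.0
time: 4.48
position: [0.5509, -0.0984, 0.1393]
tool_rot: [0.73, 0.684, 0.0, 0.0]
ft_force: [-0.5, -0.8, -0.4]
grip_width: 0.0004
grip_force: 0.0
[ 0.55085203 -0.09843376  0.13934695] [ 0.02685203 -0.05543376] 0.061594915775935954 [-0.48541614 -0.79547007 -0.43372251]
0 [0. 0. 0.] 0.0
6 [-0.04 -0.07 -0.  ] 0.067
12 [-0.06 -0.15 -0.  ] 0.133
18 [-0.08 -0.23 -0.  ] 0.2
24 [-0.1  -0.31 -0.  ] 0.267
30 [-0.1  -0.39 -0.  ] 0.333
36 [-0.1  -0.47 -0.  ] 0.4
42 [-0.08 -0.55 -0.  ] 0.467
48 [-0.06 -0.62 -0.  ] 0.533
54 [-0.03 -0.7  -0.  ] 0.6
60 [ 0.01 -0.77 -0.  ] 0.667
66 [ 0.05 -0.84 -0.  ] 0.733
72 [ 0.1 -0.9 -0. ] 0.8
78 [ 0.16 -0.96 -0.  ] 0.867
84 [ 0.22 -1.01 -0.  ] 0.933
```

```bash
python3 -m inch '[-0.02,-0.035,0,0,0,0.033,-0.04,-0.07,0,0,0,0.067,-0.05,-0.11,0,0,0,0.1,-0.06,-0.15,0,0,0,0.133,-0.07,-0.19,0,0,0,0.167,-0.08,-0.23,0,0,0,0.2,-0.09,-0.27,0,0,0,0.233,-0.1,-0.31,0,0,0,0.267,-0.1,-0.35,0,0,0,0.3,-0.1,-0.39,0,0,0,0.333,-0.1,-0.43,0,0,0,0.367,-0.1,-0.47,0,0,0,0.4,-0.09,-0.51,0,0,0,0.433,-0.08,-0.55,0,0,0,0.467,-0.07,-0.585,0,0,0,0.5,-0.06,-0.62,0,0,0,0.533,-0.045,-0.66,0,0,0,0.567,-0.03,-0.7,0,0,0,0.6,-0.03,-0.7,0,0,0,0.6]'
python3 w.py pics/w3.png
```

```text
time: 6.07
position: [0.4951, -0.0974, 0.1404]
tool_rot: [0.961, 0.278, 0.001, 0.001]
ft_force: [-0.5, 0.1, 0.1]
grip_width: 0.0004
grip_force: 0.1
red [219   0  21  22 370] [228.9  10.1] z.107 [ 0.6015 -0.0133] z.114 [ 0.5998 -0.0151] z.134 [ 0.595  -0.0201]
red [170  59  19  44 364] [178.7  80.5] z.107 [ 0.5501 -0.0109] z.114 [ 0.5504 -0.0127] z.134 [ 0.5515 -0.0181]
red [ 401  194   49   54 1949] [425.  220.1] z.107 [ 0.5633 -0.1991] z.114 [ 0.5632 -0.1934] z.134 [ 0.5627 -0.1771]
blue [206 212  27  19 369] [219.7 222. ] z.107 [ 0.4876 -0.0768] z.114 [ 0.4905 -0.076 ] z.134 [ 0.4987 -0.0738]
```

View pics/w3.png

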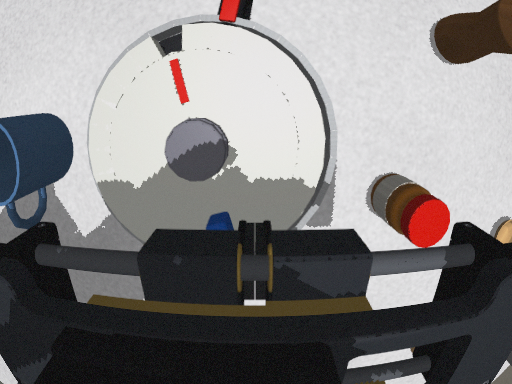

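The notch is at (165,40), about 28° short of the tab at (229,10), and the wing touches the finger. The finger has to go on round.

```bash
cat > arc.py <<'E'
from h import *
o=get_obs();p=o["position"];M=R.from_quat(o["tool_rot"]).as_matrix()
c=np.array([.524,-.043]);r=p[:2]-c;print(np.hypot(*r))
for a in range(0,34,3):
    t=-np.radians(a);Q=np.array([[np.cos(t),-np.sin(t)],[np.sin(t),np.cos(t)]])
    print(a,(M.T@np.append(Q@r-r,0)/.08).round(3),round(a/90,3))
E
python3 arc.py
python3 - <<'E'
from h import *
c=dict(get_calibration("wrist"),fish=True)
for nm,u,v,z in [("pad",196,149.5,.128),("notchouter",169,40,.114),("rimL",88,140,.104),("rimR",336,135,.104)]: print(nm,atz(c,u,v,z).round(4))
E
```

```text
0.06154870500833676
0 [0. 0. 0.] 0.0
3 [-0.019 -0.035 -0.   ] 0.033
6 [-0.036 -0.072 -0.   ] 0.067
9 [-0.052 -0.109 -0.   ] 0.1
12 [-0.065 -0.147 -0.   ] 0.133
15 [-0.076 -0.186 -0.   ] 0.167
18 [-0.085 -0.225 -0.001] 0.2
21 [-0.093 -0.265 -0.001] 0.233
24 [-0.098 -0.305 -0.001] 0.267
27 [-0.101 -0.345 -0.001] 0.3
30 [-0.102 -0.385 -0.001] 0.333
33 [-0.101 -0.425 -0.001] 0.367
pad [ 0.5247 -0.0431  0.128 ]
notchouter [0.5679 0.0053 0.114 ]
rimL [0.4867 0.0273 0.104 ]
rimR [ 0.5727 -0.1079  0.104 ]
```

```bash
python3 -m inch '[-0.019,-0.035,0,0,0,0.033,-0.036,-0.072,0,0,0,0.067,-0.052,-0.109,0,0,0,0.1,-0.065,-0.147,0,0,0,0.133,-0.076,-0.186,0,0,0,0.167,-0.085,-0.225,0,0,0,0.2,-0.093,-0.265,0,0,0,0.233,-0.098,-0.305,0,0,0,0.267,-0.098,-0.305,0,0,0,0.267,-0.098,-0.305,0,0,0,0.267]'
python3 w.py pics/w4.png; python3 arc.py|head -5
```

```text
time: 6.95
position: [0.4754, -0.0809, 0.1395]
tool_rot: [0.997, 0.073, 0.001, 0.0]
ft_force: [0.6, -0.1, -0.4]
grip_width: 0.0007
grip_force: 0.0
red [161   0  21  27 429] [171.   11.9] z.107 [ 0.6029 -0.0126] z.114 [ 0.6008 -0.0149] z.134 [ 0.5948 -0.0216]
red [172  31  12  19 173] [177.7  40.4] z.107 [ 0.585  -0.0199] z.114 [ 0.5836 -0.0219] z.134 [ 0.5797 -0.0277]
red [171  58  19  45 367] [179.9  79.7] z.107 [ 0.5613 -0.0248] z.114 [ 0.5609 -0.0266] z.134 [ 0.5597 -0.0319]
red [ 423  104   51   55 2062] [448.9 130.2] z.107 [ 0.5624 -0.2016] z.114 [ 0.5619 -0.1963] z.134 [ 0.5605 -0.1812]
blue [206 212  27  19 362] [219.5 222.1] z.107 [ 0.4773 -0.0589] z.114 [ 0.4803 -0.0594] z.134 [ 0.4887 -0.0607]
0.06164442081100008
0 [0. 0. 0.] 0.0
3 [-0.019 -0.036 -0.   ] 0.033
6 [-0.036 -0.072 -0.   ] 0.067
9 [-0.051 -0.11  -0.   ] 0.1
```

View pics/w4.png

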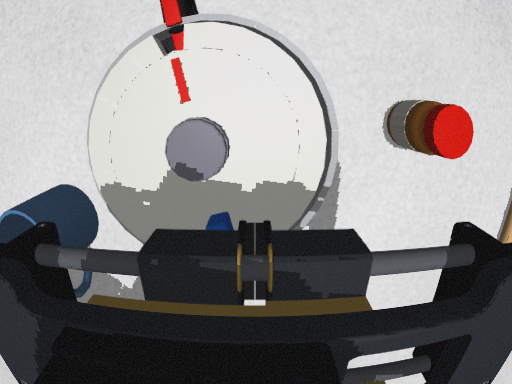

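The notch now shows the red pin at (178,40), with about 3° left to go.

```bash
python3 -m inch '[-0.01,-0.018,0,0,0,0.017,-0.019,-0.036,0,0,0,0.033,-0.02,-0.039,0,0,0,0.036,-0.02,-0.039,0,0,0,0.036,-0.02,-0.039,0,0,0,0.036]'
python3 w.py pics/w5.png
python3 - <<'E'
import cv2
im=cv2.imread("pics/w5.png");cv2.imwrite("pics/w5c.png",cv2.resize(im[0:200,80:340],(780,600),interpolation=cv2.INTER_CUBIC))
E
```

```text
time: 7.42
position: [0.4733, -0.0781, 0.1391]
tool_rot: [0.999, 0.045, 0.0, 0.0]
ft_force: [0.9, -1.0, 0.8]
grip_width: 0.0003
grip_force: 0.3
red [152   0  23  29 469] [162.8  13.1] z.107 [ 0.6038 -0.0124] z.114 [ 0.6015 -0.0148] z.134 [ 0.5952 -0.0217]
red [165  31  17  21 259] [174.   41.5] z.107 [ 0.5854 -0.0214] z.114 [ 0.584  -0.0235] z.134 [ 0.5798 -0.0293]
red [170  58  19  45 369] [178.9  80. ] z.107 [ 0.5621 -0.0266] z.114 [ 0.5616 -0.0285] z.134 [ 0.5601 -0.0337]
red [ 423   91   51   55 2071] [449.3 116.7] z.107 [ 0.5622 -0.202 ] z.114 [ 0.5617 -0.1967] z.134 [ 0.5602 -0.1817]
blue [206 213  27  18 355] [219.7 222.3] z.107 [ 0.4765 -0.0565] z.114 [ 0.4795 -0.0571] z.134 [ 0.4879 -0.0589]
```

View pics/w5c.png

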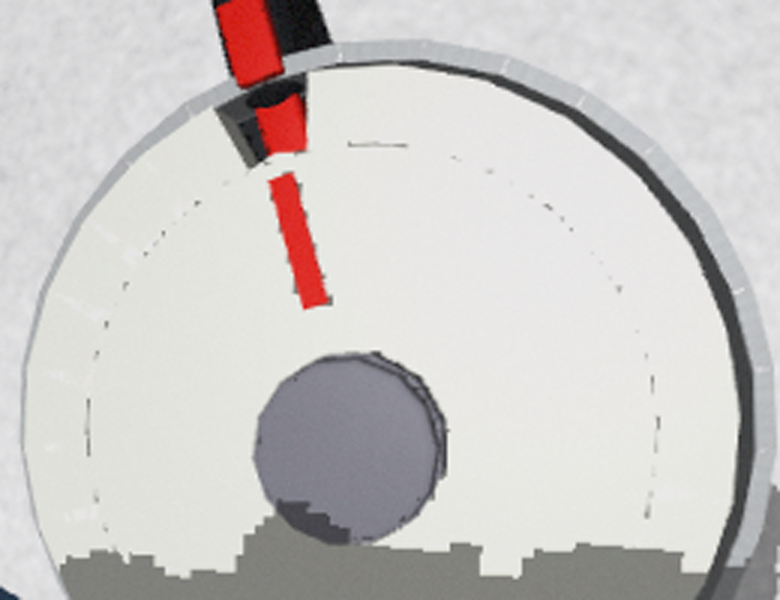

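The line (21.3°), the pin (21.2°) and the tab (21.1°) agree, so the notch is over the pin. Next I back off, lift and move over the pad.

```bash
python3 -m inch '[0,0.08,0,0,0,0,0,0.08,0,0,0,0,0,0.08,-0.25,0,0,0,0,0.08,-0.5,0,0,0,0.3,-0.15,-0.5,0,0,0,0.677,-0.38,-0.5,0,0,0,0.677,-0.38,-0.5,0,0,0,0.677,-0.38,-0.5,0,0,0]'
python3 w.py pics/w6.png; python3 -c "
from h import *
o=get_obs();print(o['position'],o['ft_force'])"
```

```text
time: 8.13
position: [0.5252, -0.0422, 0.1789]
tool_rot: [0.999, 0.045, 0.0, 0.0]
ft_force: [-0.4, -0.2, -0.4]
grip_width: -0.0
grip_force: 0.0
red [211  85  20  29 390] [221.   98.7] z.107 [ 0.6048 -0.0118] z.114 [ 0.6047 -0.0126] z.134 [ 0.6043 -0.0149]
red [222 114  17  20 241] [230.2 124. ] z.107 [ 0.5872 -0.0198] z.114 [ 0.5876 -0.0203] z.134 [ 0.5889 -0.0218]
red [232 144  15  36 235] [239.1 161.9] z.107 [ 0.5602 -0.0284] z.114 [ 0.5616 -0.0286] z.134 [ 0.5654 -0.0294]
red [ 423  152   42   46 1444] [443.5 174.1] z.107 [ 0.5686 -0.2002] z.114 [ 0.5696 -0.1948] z.134 [ 0.5727 -0.1794]
[ 0.52377881 -0.04249892  0.17859925] [ 0.77008507  0.27497437 -0.33642744]
```

View pics/w6.png

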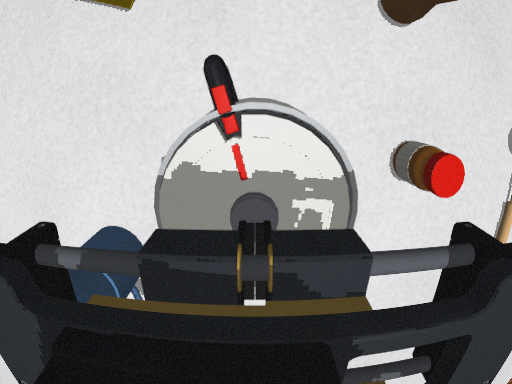

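The handle, pin (230,124) and line (239,162) lie in line, and the fingers stand over the pad at (254,215). Next I press.

```bash
python3 -m inch '[0,0,0.2,0,0,0,0,0,0.3,0,0,0,0,0,0.35,0,0,0,0,0,0.37,0,0,0,0,0,0.39,0,0,0,0,0,0.41,0,0,0,0,0,0.43,0,0,0,0,0,0.43,0,0,0]'
python3 -m inch '[0,0,0.02,0,0,0,0,0,0.035,0,0,0,0,0,0.05,0,0,0,0,0,0.05,0,0,0]'
```

```text
time: 8.85
position: [0.5228, -0.0429, 0.1449]
tool_rot: [0.999, 0.044, -0.001, -0.0]
ft_force: [-3.4, -0.5, 5.1]
grip_width: 0.0002
grip_force: 2.5
time: 9.18
position: [0.5228, -0.0429, 0.1412]
tool_rot: [0.999, 0.044, -0.001, -0.0]
ft_force: [-3.9, -1.2, 6.9]
grip_width: 0.0001
grip_force: 3.1
```

```bash
python3 -m inch '[0,0,0.01,0,0,0,0,0,0.02,0,0,0,0,0,0.03,0,0,0,0,0,0.03,0,0,0]'
python3 w.py pics/w7.png
```

```text
time: 9.52
position: [0.5228, -0.0429, 0.1403]
tool_rot: [0.999, 0.044, -0.001, 0.0]
ft_force: [-6.5, 0.1, 16.5]
grip_width: 0.0004
grip_force: 8.7
red [200  76  25  36 579] [212.5  93.2] z.107 [ 0.6047 -0.0119] z.114 [ 0.6045 -0.0129] z.134 [ 0.6038 -0.0158]
red [214 111  21  25 354] [224.2 123.8] z.107 [ 0.5872 -0.0201] z.114 [ 0.5877 -0.0208] z.134 [ 0.589  -0.0227]
red [227 146  18  42 323] [235.6 166.4] z.107 [ 0.5623 -0.0287] z.114 [ 0.5638 -0.0291] z.134 [ 0.568 -0.03 ]
red [ 445  156   45   52 1757] [467.4 181.3] z.107 [ 0.5691 -0.1961] z.114 [ 0.5703 -0.1897] z.134 [ 0.5738 -0.1714]
```

The hard stop is reached: force 16.5 N and the TCP about 10 mm below first contact. A last look from the side before handing in.

Run:
```python
from h import *
im=camera("side")[:,:,::-1];cv2.imwrite("pics/s.png",cv2.resize(im[140:240,200:320],(720,600),interpolation=cv2.INTER_CUBIC))
o=get_obs();print(o['position'],o['ft_force'])
```

```text
[ 0.52280508 -0.04292388  0.14034891] [-7.30844264  1.0050531  16.38142705]
```

View pics/s.png

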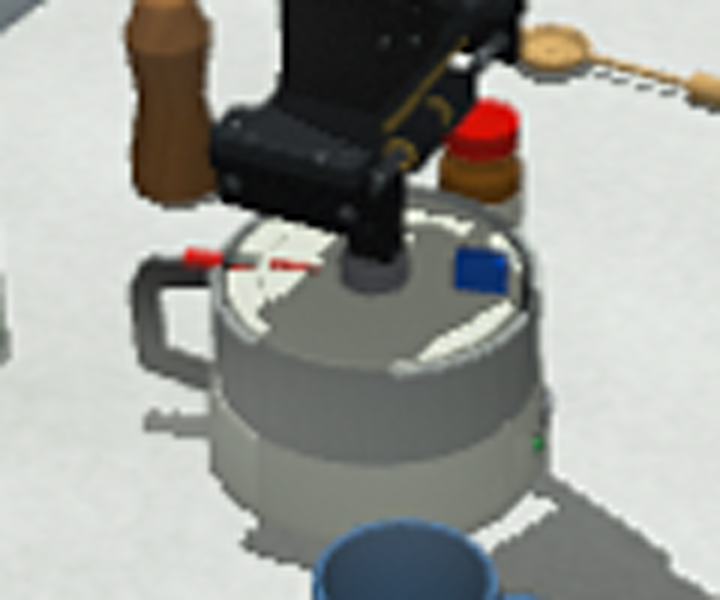

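The lid sits flush and level in the rim all round. The pin is in the notch at crop px (235,262), and the fingers are pressing the pad at (375,265).

```bash
python3 -c "
from rig import hand_in
print(hand_in())"
```

```text
the job is handed in; nothing more can be done
None
```

The lid is turned onto the pin, seated flush with the rim and level, and the job was handed in with the fingers still pressing it down at about 16 N; `hand_in()` returned no verdict.

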